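Shut the tooth trays and powder tubs

TASK

Close up the bench against dust: shut the lid that stands ajar on the stack of tooth trays and press it down fully home on its rim, and press the raised lids of the tall tub and the wide tub down until they are fully seated, in any order. Leave the tubs upright where they stand and do not disturb the other things on the bench.

Things in the scene. Friction and masses are not known exactly. Their poses are not given: they have to be found in the camera images.
- case: Fixed stack of three shallow clear trays with dark wax strips of teeth, 130 (x) x 170 (y) x 96 mm high; origin at the centre of its underside, -x is its front (towards the robot). On top a clear lid with grey frame, hinged along the far (+x) side: hinge bar along y at case x = +0.067, 96 mm above the bench when home.
- case_lid (a joint): Angle of the tray lid on its hinge, rad: 0 = lying flat over the tray, growing as its front edge rises (starts ajar, 0.4 to 0.8). It stays where it is left; its front edge moves with about 2 N.
- lid_mount (a joint): Height of the hinge bar, and so of the whole flat lid, above its home position, m: 0 = lid fully home on the tray rim, starts 0.007 to 0.011. It is stiff: the lid moves down as a whole only under about 7 N and stays where it is left.
- case_lid_middle (a point): Middle of the upper face of the tray lid (a small grey pad, 40 x 60 mm): 67 mm from the hinge bar. Lid 132 (from hinge to front edge) x 172 x 6 mm. Fully home this point is 102 mm above the bench. Its z axis is the lid's upward normal.
- tall_tub: Taller white plastic tub standing loose on the bench, 80 mm diameter, 0.5 kg; origin at the centre of its underside. Body 100 mm high.
- tall_tub_lid (a joint): How far the tall tub's push-on lid stands up above its fully seated position, m: 0 = seated, skirt against the tub's shoulder with no dark sealing neck showing; starts 0.007 to 0.011. It moves under about 7 N and stays where it is left.
- tall_tub_lid_top (a point): Centre of the tall tub's flat lid top (lid 84 mm diameter, 22 mm high); 122 mm above the bench when seated.
- wide_tub: Lower, wider white plastic tub standing loose on the bench, 112 mm diameter, 0.6 kg; origin at the centre of its underside. Body 60 mm high.
- wide_tub_lid (a joint): As tall_tub_lid, for the wide tub's push-on lid, m: 0 = seated; starts 0.007 to 0.011.
- wide_tub_lid_top (a point): Centre of the wide tub's flat lid top (lid 116 mm diameter, 22 mm high); 82 mm above the bench when seated.
- small_jar: Bystander: small white jar with its lid already seated, 64 mm diameter, 71 mm high; origin under its centre.
- model: Bystander: plaster tooth model, 55 x 60 x 36 mm; origin under its centre.
- brush: Bystander: blue-handled brush lying on the bench, 150 mm long along its x.
- spatula: Bystander: spatula lying on the bench, 160 mm long along its x.
- beaker: Bystander: empty glass beaker, 76 mm diameter, 85 mm high; origin under its centre.
Things that resemble listed ones, but are neither listed nor needed, are in the scene too. Leave any blue look-alike of the wide_tub alone.

How it is judged:
At the end, for the whole second after the job is handed in: The tray lid lies flat (hinge within 0.04 rad of shut) and is within 3 mm of its home height; both tub lids are within 3 mm of fully seated; both tubs stand upright (within 0.1 rad) and at rest (value of joint case_lid below 0.04 rad and value of joint each of lid_mount, tall_tub_lid, wide_tub_lid below 0.003 m and angle between each of tall_tub, wide_tub's own z axis and vertical below 0.1 rad and linear speed of each of tall_tub, wide_tub below 0.02 m/s); the robot touches nothing.
It fails at once if a tub is shoved more than 40 mm from its place or tipped over (distance of any of tall_tub, wide_tub from where it was at the start of the episode above 0.04 m or angle between any of tall_tub, wide_tub's own z axis and vertical above 0.4 rad).
It fails at once if one of the other things on the bench is moved more than 30 mm (distance of any of small_jar, model, brush, spatula, beaker from where it was at the start of the episode above 0.03 m).
It also fails if it takes over 51 s, if anything falls off the work surface, if the arm or the gripper's body presses on something with over 40 N, if the wrist force passes 120 N, or if a joint passes its speed limit or range.

ROBOT

A 7-joint arm with a two-finger parallel gripper is mounted at the origin on the work surface. World frame = base frame: x ahead of the robot, y to its left, z up, the work surface at z = 0. Lengths are in m, angles in rad, forces in N, time in s.
With the tool pointing down it reaches from about 0.4 to 0.85 m from the base axis. Payload 10.4 kg.
Tool frame: the origin (TCP) lies midway between the tips of the shut fingers; the grasp point (between the pads) lies 19 mm behind it; z points along the fingers, x is the direction in which the jaws open and shut, and the axes are right-handed (so a half turn about z gives the same grasp; the last joint's range is limited). The gripper opens to 85 mm and grips with 20 to 120 N. Pads are 22 mm wide; open, the fingers measure 114 mm over their backs; the gripper's body (76 mm by 85 mm) begins 54 mm behind the grasp point. The pads swing forward as they close: fully open they stand 13 mm farther back than shut.
Start: joints at [1.236, 0.332, -0.065, 1.46, 0.022, 1.35, -0.088], TCP at [0.192, -0.595, 0.231] pointing down, gripper open.
Joint ranges: [-2.6, 2.6], [-0.5, 2.12], [-1.47, 1.34], [0.16, 2.42], [-1.27, 4.41], [0.06, 2.06], [-2.6, 2.6]. Speed limits (rad/s): [2.22, 2.22, 2.79, 2.79, 3.14, 3.14, 3.14].

INTERFACE

Orientations are given as a unit quaternion [x, y, z, w].
In Python, from workcell import telemetry, eyes, order gives the robot as it stands.
- The arm moves only by the tool servo_tool, never from a script. Its argument "deltas" is a list of rows, each a list of 3 entries, a list of its own where there are three numbers: the shift along the tool's x, y, z in cm, then the turn about the tool's z in rad, then the finger opening in cm, from 0 to 8.54. A call has 1 to 12 rows; each row shifts and turns the pose as measured when the row begins, along the tool's axes as they then stand; what a row does not reach is not made up. A row lasts 1/12 s, in which the tool goes at most 41.7 mm and 7.16 degrees, less where a joint would pass 70% of its speed; a pose out of reach is approached as far as the arm can. A call is refused whole if a number of a shift passes 4.17 or a number of a turn 0.125, either way. A call with a gripper value outside its range is refused whole. The fingers move at their own pace and stop on an object; "force" is the grip in N (left out, the last holds). Time passes only in rows, so rows that do not move let the fingers close. It gives the time, the measured TCP pose, the force and the opening at its end, in the units of the state.
- telemetry.get_obs(): the state, without advancing time (a new reading comes with each control period).
- eyes.camera(name): name is "scene" or "top" or "wrist"; returns (picture, depth): 400x640x3 uint8, blue, green, red; 400x640 float32, m along the optical axis (not along the pixel's ray), 0 where there is no reading.
- eyes.calibration(name): a dict with "fx", "fy", "cx", "cy" (pixels), "rvec" (rotation vector, rad) and "tvec" (3), from world to camera coordinates, as OpenCV has them. Camera axes: x right, y down, z forward; pixel columns grow to the right and rows downward; lengths in m; the calibration is good to about 2 mm. A picture is of the moment at which its call begins: read the wrist's pose just before it. calibration takes no time and is no camera call; for the wrist camera it gives the pose at the moment of the call.
- order.hand_in(): hands the job in, once; it reports no verdict.
The state is a dict: "clock": time; "joint_pos": joint angles; "joint_velocities": joint speeds; "tau": joint torques, N m; "position": TCP position; "ee_rot": TCP orientation; "ft_force": force on the tool from outside, world axes, zero at the start; "torque": the same for the moment, N m; "grip_width": opening from 0.0 (shut) to 1.0 (fully open).
Only numpy, scipy, OpenCV 4.12 (cv2) and the standard library are available. Lean on these libraries where they do the work, as an engineer would, in place of code of your own. Each camera call takes 0.05 s, during which the arm holds its last target. There are 200 camera calls.

## Working session

There is one attempt and no reset: what is moved stays moved. The work goes in short steps, Python scripts to look and compute and a tool call to move; the robot and the scene stay as the last step left them, time stands still between calls to the robot, and variables do not carry over. Pictures are saved under pics/ and viewed, about 8 in all and at most 12, crops included, and the job is handed in when it is done.

Besides the shell and the picture viewer there is one more tool, called after "Request:" by a JSON object that holds its "api" and its "payload", one argument or row to a line. servo_tool: Moves the arm, as the interface text tells. Its arguments: {"type":"object","properties":{"deltas":{"type":"array"},"force":{"type":"number"}},"required":["deltas"]}

```bash
mkdir -p pics; ls; cat > h.py <<'E'
import numpy as np,cv2
from workcell import telemetry,eyes,order
def snap(n,f):
    im,d=eyes.camera(n); c=eyes.calibration(n); cv2.imwrite(f'pics/{f}.png',im); np.savez(f'pics/{f}.npz',im=im,d=d,**c); return im,d,c
def pts(d,c):
    v,u=np.mgrid[:d.shape[0],:d.shape[1]]
    P=np.stack([(u-c['cx'])/c['fx']*d,(v-c['cy'])/c['fy']*d,d],-1)
    R=cv2.Rodrigues(np.array(c['rvec'],float))[0]
    return (P-np.array(c['tvec']).ravel())@R
E
python3 - <<'E'
from h import *
o=telemetry.get_obs(); print({k:np.round(v,3) for k,v in o.items()})
for n in('scene','top'):
    im,d,c=snap(n,n+'0'); print(n,c,(d>0).mean())
E
```

```text
pics
{'clock': np.float64(0.0), 'joint_pos': array([ 1.236,  0.333, -0.065,  1.461,  0.022,  1.35 , -0.088]), 'joint_velocities': array([ 0.001,  0.   ,  0.002,  0.001,  0.   , -0.001,  0.   ]), 'tau': array([-1.0000e-03, -6.2544e+01,  4.9000e-02, -3.9162e+01,  1.6000e-02,
        1.0000e-02, -0.0000e+00]), 'position': array([ 0.192, -0.595,  0.231]), 'ee_rot': array([ 0.808, -0.589, -0.001, -0.   ]), 'ft_force': array([ 0.421, -0.719,  0.374]), 'torque': array([ 0.023,  0.052, -0.028]), 'grip_width': np.float64(1.003)}
scene {'fx': 386.31784136515256, 'fy': 386.31784136515256, 'cx': 323.5800424079051, 'cy': 196.0371712881592, 'rvec': array([ 2.14258762,  1.24288865, -0.45084857]), 'tvec': array([-0.25966486, -0.30302255,  1.3024205 ])} 0.9960703125
top {'fx': 391.85973119097076, 'fy': 391.85973119097076, 'cx': 326.10088200801, 'cy': 197.34952718465323, 'rvec': array([ 2.17551447, -2.13120634,  0.13773716]), 'tvec': array([0.001973  , 0.56044562, 0.85975123])} 0.99600390625
```

View pics/top0.png

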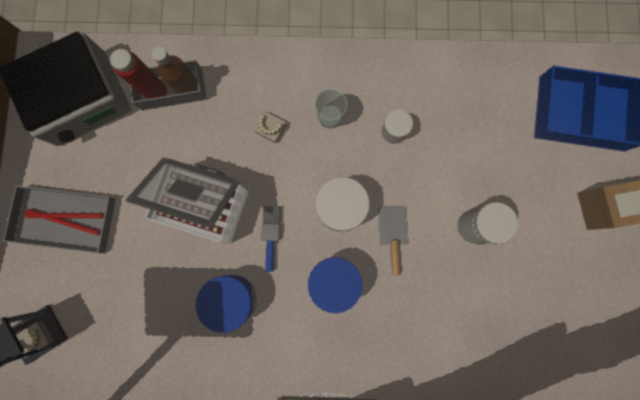

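View pics/scene0.png

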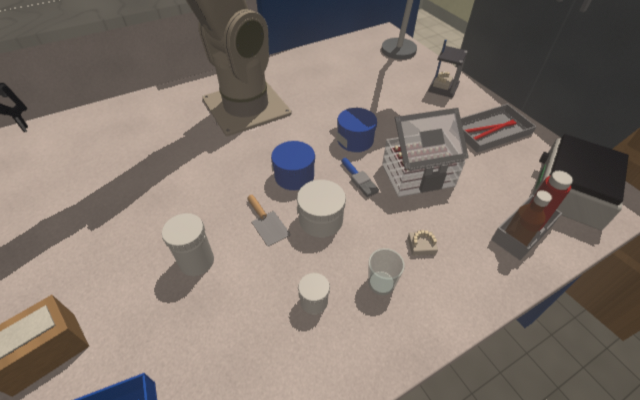

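Top view: white wide tub at (342,204), with blue look-alikes at (225,304) and (335,285). The tall white tub is at (495,223) and the small white jar, a bystander, at (398,124). The tray stack with the ajar lid is at (190,200). The beaker is at (331,108), the model at (270,125), the brush at (270,238) and the spatula at (395,238). I choose the white ones at (342,204) and (495,223), and check them by height and in a crop.

```bash
python3 - <<'E'
from h import *
z=np.load('pics/top0.npz'); P=pts(z['d'],z); im=z['im']
for n,(u,v) in dict(wide=(342,204),tall=(495,223),jar=(398,124),blueA=(225,304),blueB=(335,285)).items():
    h=np.median(P[v-5:v+6,u-5:u+6,2]); m=(abs(P[...,2]-h)<.006)
    k,l=cv2.connectedComponents(m.astype('u1')); q=P[l==l[v,u]]
    (cx,cy),r=cv2.minEnclosingCircle(q[:,:2].astype('f4'))
    print(n,round(h,4),np.round(q.mean(0),4),'circ',round(cx,4),round(cy,4),round(r,4))
for n,(u,v) in dict(beaker=(331,105),model=(270,125),brush=(270,238),spat=(395,240)).items(): print(n,P[v,u].round(3))
# case region grid
for v in range(150,250,8): print(v,[tuple((P[v,u]*1000).astype(int)) for u in range(125,255,12)])
a=cv2.resize(im[140:260,110:270],None,fx=4.5,fy=4.5,interpolation=2)
b=cv2.resize(im[150:270,300:530],None,fx=3,fy=3,interpolation=2)
s=np.load('pics/scene0.npz')['im']
c=cv2.resize(s[80:290,150:480],None,fx=2.4,fy=2.4,interpolation=2)
cv2.imwrite('pics/c1.png',c);cv2.imwrite('pics/c2.png',a)
E
```

```text
wide 0.0906 [ 0.5408 -0.0216  0.0907] circ 0.541 -0.0215 0.0588
tall 0.1298 [ 0.5033 -0.3341  0.1299] circ 0.5027 -0.3359 0.0437
jar 0.0714 [ 0.7278 -0.1462  0.0713] circ 0.7288 -0.1466 0.0329
blueA 0.0828 [0.3248 0.2238 0.0829] circ 0.3247 0.2245 0.0589
blueB 0.0828 [ 0.3686 -0.0093  0.0826] circ 0.3683 -0.0093 0.0589
beaker [0.791 0.006 0.007]
model [0.733 0.151 0.022]
brush [0.466 0.14  0.02 ]
spat [ 0.467 -0.147  0.015]
150 [(np.int64(670), np.int64(501), np.int64(1)), (np.int64(670), np.int64(472), np.int64(1)), (np.int64(671), np.int64(443), np.int64(1)), (np.int64(672), np.int64(415), np.int64(0)), (np.int64(672), np.int64(385), np.int64(1)), (np.int64(673), np.int64(356), np.int64(0)), (np.int64(674), np.int64(328), np.int64(-1)), (np.int64(674), np.int64(298), np.int64(1)), (np.int64(674), np.int64(269), np.int64(3)), (np.int64(675), np.int64(240), np.int64(3)), (np.int64(676), np.int64(211), np.int64(1))]
158 [(np.int64(650), np.int64(500), np.int64(1)), (np.int64(650), np.int64(469), np.int64(3)), (np.int64(651), np.int64(442), np.int64(1)), (np.int64(652), np.int64(413), 
[... 5247 characters left out ...]
4), np.int64(0)), (np.int64(461), np.int64(257), np.int64(97)), (np.int64(461), np.int64(232), np.int64(96)), (np.int64(464), np.int64(229), np.int64(1)), (np.int64(464), np.int64(201), np.int64(1))]
246 [(np.int64(440), np.int64(482), np.int64(0)), (np.int64(440), np.int64(453), np.int64(1)), (np.int64(441), np.int64(426), np.int64(0)), (np.int64(442), np.int64(397), np.int64(0)), (np.int64(442), np.int64(369), np.int64(2)), (np.int64(443), np.int64(340), np.int64(2)), (np.int64(443), np.int64(313), np.int64(0)), (np.int64(444), np.int64(285), np.int64(0)), (np.int64(445), np.int64(257), np.int64(1)), (np.int64(445), np.int64(229), np.int64(1)), (np.int64(446), np.int64(201), np.int64(-1))]
```

View pics/c1.png

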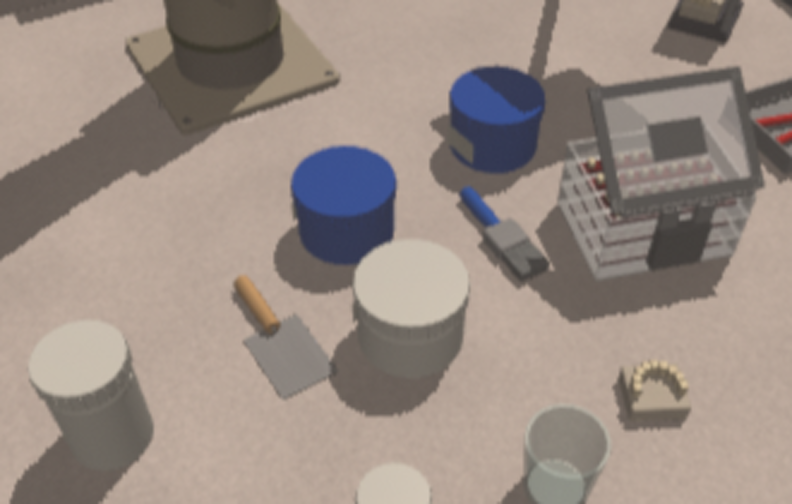

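View pics/c2.png

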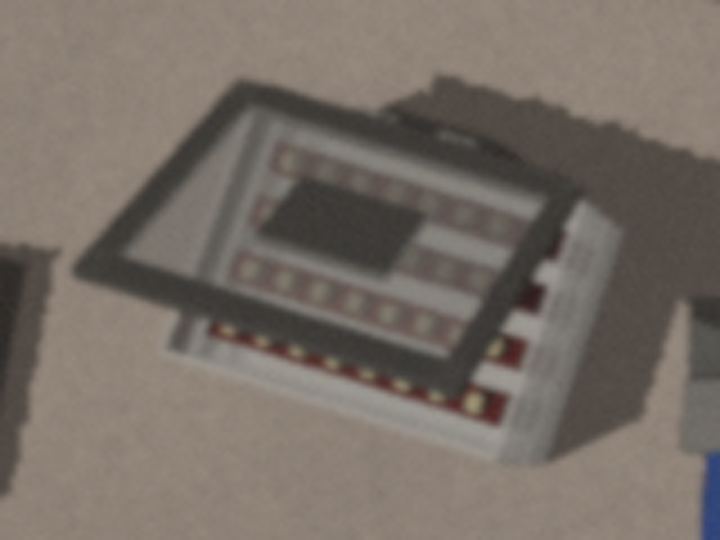

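Scene crop: both white tubs have raised lids, and the blue ones are the decoys. The tray lid is open, hinged on the far side. Next I fit the lid plane.

```bash
python3 - <<'E'
from h import *
z=np.load('pics/top0.npz'); P=pts(z['d'],z)
A=P[150:240,115:250].reshape(-1,3); A=A[A[:,2]>.1]
q=A
for _ in range(6):
    c=q.mean(0); n=np.linalg.svd(q-c,full_matrices=0)[2][2]; n*=np.sign(n[2]); q=A[abs((A-c)@n)<.006]
ang=np.arccos(n[2]); print('n',n.round(3),'ang',ang.round(3),len(q),len(A))
hy=np.cross(n,[0,0,1]);hy/=np.linalg.norm(hy); hy*=np.sign(hy[1]); f=np.cross(hy,n); 
f*=np.sign(f[2]) # up-slope to front
a=(q-c)@hy; b=(q-c)@f
print('extent hy',np.percentile(a,[.3,99.7]),'f',np.percentile(b,[.3,99.7]))
(rc,rs,ra)=cv2.minAreaRect(np.stack([a,b],1).astype('f4')); print('rect',rc,rs,ra)
M=c+hy*rc[0]+f*rc[1]
print('mid',M.round(4),'hy',hy.round(3),'yaw',np.arctan2(-hy[0],hy[1]).round(3),'front mid',(M+f*.066).round(4),'hinge',(M-f*.066).round(4))
E
```

```text
n [ 0.583 -0.171  0.794] ang 0.653 4725 4781
extent hy [-0.08503502  0.08688405] f [-0.07749453  0.06250908]
rect (0.001475706696510315, -0.008139364421367645) (0.17411446571350098, 0.14361530542373657) 0.33215031027793884
mid [0.5574 0.2921 0.1517] hy [ 0.282  0.959 -0.   ] yaw -0.286 front mid [0.5071 0.3069 0.1918] hinge [0.6077 0.2773 0.1115]
```

Request:
{"api": "servo_tool", "payload": {
  "deltas": [
    [[-1.27, -3.13, 0.2], 0, 0],
    [[-1.27, -3.13, 0.2], 0, 0],
    [[-1.27, -3.13, 0.2], 0, 0],
    [[-1.27, -3.13, 0.2], 0, 0],
    [[-1.27, -3.13, 0.2], 0, 0],
    [[-1.27, -3.13, 0.2], 0, 0],
    [[-1.27, -3.13, 0.2], 0, 0],
    [[-1.27, -3.13, 0.2], 0, 0],
    [[-1.27, -3.13, 0.2], 0, 0],
    [[-1.27, -3.13, 0.2], 0, 0],
    [[-1.27, -3.13, 0.2], 0, 0],
    [[-1.27, -3.13, 0.2], 0, 0]
  ]
}}

```text
clock: 1.1
position: [0.5059, -0.3297, 0.1997]
ee_rot: [0.803, -0.596, -0.005, 0.001]
ft_force: [0.3, 0.0, 0.2]
grip_width: 0.002
```

Request:
{"api": "servo_tool", "payload": {
  "deltas": [
    [[0.4, 0.4, 1.0], 0, 0],
    [[0, 0, 2.0], 0, 0],
    [[0, 0, 2.0], 0, 0],
    [[0, 0, 0.8], 0, 0],
    [[0, 0, 0.3], 0, 0],
    [[0, 0, 0.3], 0, 0]
  ]
}}

```text
clock: 1.6
position: [0.5099, -0.3242, 0.1319]
ee_rot: [0.808, -0.59, -0.006, -0.001]
ft_force: [-0.3, 0.0, 0.1]
grip_width: 0.002
```

Request:
{"api": "servo_tool", "payload": {
  "deltas": [
    [[0.8, 1.0, -0.2], 0, 0],
    [[0, 0, 0], 0, 0]
  ]
}}

```text
clock: 1.77
position: [0.5019, -0.3363, 0.1343]
ee_rot: [0.808, -0.59, -0.006, -0.001]
ft_force: [-0.6, -2.0, 0.3]
grip_width: 0.003
```

Request:
{"api": "servo_tool", "payload": {
  "deltas": [
    [[0, 0, 0.3], 0, 0],
    [[0, 0, 0.3], 0, 0],
    [[0, 0, 0.3], 0, 0],
    [[0, 0, 0.3], 0, 0]
  ]
}}

```text
clock: 2.1
position: [0.5025, -0.3389, 0.1261]
ee_rot: [0.807, -0.591, -0.003, -0.001]
ft_force: [-2.4, 2.1, 7.1]
grip_width: -0.0
```

Request:
{"api": "servo_tool", "payload": {
  "deltas": [
    [[0, 0, 0.3], 0, 0],
    [[0, 0, 0.3], 0, 0],
    [[0, 0, 0.3], 0, 0],
    [[0, 0, 0.3], 0, 0]
  ]
}}

```text
clock: 2.43
position: [0.5048, -0.3404, 0.1227]
ee_rot: [0.806, -0.591, 0.002, -0.001]
ft_force: [-6.9, 3.6, 24.9]
grip_width: 0.0
```

Request:
{"api": "servo_tool", "payload": {
  "deltas": [
    [[0, 0, 0.3], 0, 0],
    [[0, 0, 0.3], 0, 0]
  ]
}}

```text
clock: 2.6
position: [0.5069, -0.3418, 0.1234]
ee_rot: [0.806, -0.591, 0.005, -0.0]
ft_force: [-6.1, 3.7, 22.2]
grip_width: 0.002
```

Request:
{"api": "servo_tool", "payload": {
  "deltas": [
    [[0, 0, -1.5], 0, 0],
    [[0, 0, -2.5], 0, 0],
    [[0, 0, -1.5], 0, 0],
    [[-3.2, -1.4, 0], 0, 0],
    [[-3.7, -1.6, 0], 0, 0],
    [[-3.7, -1.6, 0], 0, 0],
    [[-3.7, -1.6, 0], 0, 0],
    [[-3.7, -1.6, 0], 0, 0],
    [[-3.5, -1.5, 0], 0, 0],
    [[-3.0, -1.3, 0], 0, 0],
    [[-1.5, -0.7, 0], 0, 0],
    [[0, 0, 0], 0, 0]
  ]
}}

```text
clock: 3.6
position: [0.5389, -0.0492, 0.1829]
ee_rot: [0.805, -0.593, 0.011, -0.001]
ft_force: [-0.4, 0.6, -0.1]
grip_width: -0.0
```

```bash
cat > go.py <<'E'
import sys
from h import *
from scipy.spatial.transform import Rotation as R
o=telemetry.get_obs(); t=np.array(eval(sys.argv[1]))
print('pos',o['position'].round(4),'F',o['ft_force'].round(1),'tool delta cm',(R.from_quat(o['ee_rot']).inv().apply(t-o['position'])*100).round(2))
E
python3 go.py '[.541,-.0215,.100]'
```

```text
pos [ 0.5389 -0.0492  0.1829] F [-0.4  0.6 -0.1] tool delta cm [-2.72 -0.9   8.26]
```

Request:
{"api": "servo_tool", "payload": {
  "deltas": [
    [[-1.4, -0.45, 2.0], 0, 0],
    [[-1.3, -0.45, 2.0], 0, 0],
    [[0, 0, 2.0], 0, 0],
    [[0, 0, 1.2], 0, 0],
    [[0, 0, 0.5], 0, 0],
    [[0, 0, 0], 0, 0]
  ]
}}

```text
clock: 4.1
position: [0.543, -0.0215, 0.1048]
ee_rot: [0.805, -0.593, 0.014, -0.003]
ft_force: [-0.0, -0.3, -0.2]
grip_width: 0.0
```

```bash
python3 go.py '[.541,-.0215,.095]'
```

```text
pos [ 0.543  -0.0215  0.1048] F [-0.  -0.3 -0.2] tool delta cm [-0.08  0.22  0.97]
```

Request:
{"api": "servo_tool", "payload": {
  "deltas": [
    [[0, 0.2, 0.6], 0, 0],
    [[0, 0, 0.4], 0, 0],
    [[0, 0, 0.3], 0, 0],
    [[0, 0, 0.3], 0, 0],
    [[0, 0, 0.3], 0, 0],
    [[0, 0, 0.3], 0, 0],
    [[0, 0, 0.3], 0, 0]
  ]
}}

```text
clock: 4.68
position: [0.5429, -0.0245, 0.0823]
ee_rot: [0.804, -0.594, 0.016, -0.003]
ft_force: [-5.1, 1.3, 7.3]
grip_width: -0.001
```

Request:
{"api": "servo_tool", "payload": {
  "deltas": [
    [[0, 0, 0.3], 0, 0],
    [[0, 0, 0.3], 0, 0],
    [[0, 0, 0.3], 0, 0]
  ]
}}

```text
clock: 4.93
position: [0.5432, -0.0245, 0.0818]
ee_rot: [0.804, -0.594, 0.017, -0.001]
ft_force: [-20.0, 0.7, 36.5]
grip_width: 0.0
```

Request:
{"api": "servo_tool", "payload": {
  "deltas": [
    [[0, 0, -1.0], 0, 0],
    [[0, 0, -3.0], 0, 0],
    [[0, 0, -4.0], 0, 0],
    [[0, 0, -4.0], 0, 0],
    [[0, 0, -3.5], 0, 0],
    [[0, 0, -1.0], 0, 0],
    [[0, 0, 0], 0, 0]
  ]
}}

```text
clock: 5.52
position: [0.5378, -0.0214, 0.2561]
ee_rot: [0.804, -0.594, 0.018, -0.001]
ft_force: [0.1, -0.7, -0.2]
grip_width: -0.001
```

```bash
python3 go.py '[.538,.298,.235]'
```

```text
pos [ 0.5378 -0.0214  0.2561] F [ 0.1 -0.7 -0.2] tool delta cm [-30.57  -9.37   1.5 ]
```

Request:
{"api": "servo_tool", "payload": {
  "deltas": [
    [[-3.2, -1.0, 0.1], 0, 0],
    [[-3.7, -1.15, 0.1], 0, 0],
    [[-3.7, -1.15, 0.1], 0, 0],
    [[-3.7, -1.15, 0.1], 0, 0],
    [[-3.7, -1.15, 0.1], 0, 0],
    [[-3.7, -1.15, 0.1], 0, 0],
    [[-3.7, -1.15, 0.1], 0, 0],
    [[-3.0, -0.9, 0.1], 0, 0],
    [[-1.0, -0.3, 0.1], 0, 0],
    [[0, 0, 0], 0, 0]
  ]
}}

```text
clock: 6.35
position: [0.5389, 0.294, 0.2272]
ee_rot: [0.801, -0.598, 0.016, 0.003]
ft_force: [-0.1, -0.4, -0.8]
grip_width: -0.002
```

```bash
python3 go.py '[.538,.298,.18]'
```

```text
pos [0.5389 0.294  0.2272] F [-0.1 -0.4 -0.8] tool delta cm [-0.55  0.04  4.7 ]
```

Request:
{"api": "servo_tool", "payload": {
  "deltas": [
    [[-0.4, 0, 2.0], 0, 0],
    [[0, 0, 2.0], 0, 0],
    [[0, 0, 1.0], 0, 0],
    [[0, 0, 0.6], 0, 0],
    [[0, 0, 0.6], 0, 0],
    [[0, 0, 0.6], 0, 0],
    [[0, 0, 0.6], 0, 0]
  ]
}}

```text
clock: 6.93
position: [0.5414, 0.2903, 0.148]
ee_rot: [0.8, -0.6, 0.017, 0.003]
ft_force: [-0.3, -0.5, 1.0]
grip_width: 0.0
```

Request:
{"api": "servo_tool", "payload": {
  "deltas": [
    [[-0.5, -0.1, 0.6], 0, 0],
    [[0, 0, 0.6], 0, 0],
    [[0, 0, 0.6], 0, 0],
    [[0, 0, 0.6], 0, 0],
    [[0, 0, 0.6], 0, 0]
  ]
}}

```text
clock: 7.35
position: [0.5426, 0.295, 0.1165]
ee_rot: [0.8, -0.6, 0.017, 0.002]
ft_force: [-1.3, -0.4, 2.1]
grip_width: -0.001
```

```bash
python3 go.py '[.538,.298,.112]'
```

```text
pos [0.5426 0.295  0.1165] F [-1.3 -0.4  2.1] tool delta cm [-0.43  0.37  0.43]
```

Request:
{"api": "servo_tool", "payload": {
  "deltas": [
    [[-0.2, 0.4, 0.4], 0, 0],
    [[0, 0, 0.3], 0, 0],
    [[0, 0, 0.3], 0, 0],
    [[0, 0, 0.3], 0, 0],
    [[0, 0, 0.3], 0, 0],
    [[0, 0, 0.3], 0, 0]
  ]
}}

```text
clock: 7.85
position: [0.5388, 0.2961, 0.0998]
ee_rot: [0.8, -0.6, 0.019, 0.001]
ft_force: [-12.3, -8.9, 35.7]
grip_width: -0.003
```

Request:
{"api": "servo_tool", "payload": {
  "deltas": [
    [[0, 0, -1.0], 0, 0],
    [[0, 0, -3.0], 0, 0],
    [[0, 0, -4.0], 0, 0],
    [[0, 0, -4.0], 0, 0],
    [[0, 0, -2.0], 0, 0],
    [[2.0, 3.5, 0], 0, 0],
    [[2.0, 3.5, 0], 0, 0],
    [[2.0, 3.5, 0], 0, 0],
    [[2.0, 3.5, 0], 0, 0],
    [[2.0, 3.5, 0], 0, 0],
    [[0.5, 1.0, 0], 0, 0],
    [[0, 0, 0], 0, 0]
  ]
}}

```text
clock: 8.85
position: [0.3773, 0.1435, 0.241]
ee_rot: [0.8, -0.6, 0.017, 0.002]
ft_force: [0.8, 0.0, 0.2]
grip_width: -0.0
```

```bash
python3 - <<'E'
from h import *
print(telemetry.get_obs()['position'])
im,d,c=snap('top','top1'); snap('scene','scene1'); P=pts(d,c); P0=pts(*(lambda z:(z['d'],z))(np.load('pics/top0.npz')))
for n,(u,v) in dict(wide=(342,204),tall=(495,223),jar=(398,124)).items():
    h=np.median(P[v-5:v+6,u-5:u+6,2]); m=(abs(P[...,2]-h)<.006)
    k,l=cv2.connectedComponents(m.astype('u1')); q=P[l==l[v,u]]; q=q
    g=np.c_[q[:,:2]-q.mean(0)[:2],np.ones(len(q))]; s=np.linalg.lstsq(g,q[:,2],rcond=None)[0]
    (cx,cy),r=cv2.minEnclosingCircle(q[:,:2].astype('f4'))
    print(n,s.round(4),'circ',round(cx,4),round(cy,4),round(r,4))
A=P.reshape(-1,3); A=A[(A[:,2]>.085)&(A[:,2]<.14)&(np.hypot(A[:,0]-.538,A[:,1]-.298)<.06)]
g=np.c_[A[:,:2]-A.mean(0)[:2],np.ones(len(A))]; s=np.linalg.lstsq(g,A[:,2],rcond=None)[0]; print('lid slope,height',s.round(4),len(A),A[:,2].std())
E
```

```text
[0.37732738 0.14353029 0.24101835]
wide [0.0019 0.0018 0.0824] circ 0.5416 -0.0214 0.0591
tall [ 0.002  -0.0024  0.1222] circ 0.504 -0.3357 0.0436
jar [ 0.0052 -0.0005  0.0713] circ 0.7289 -0.1465 0.0329
lid slope,height [0.0017 0.0008 0.103 ] 2497 0.0014417045268045907
```

View pics/top1.png

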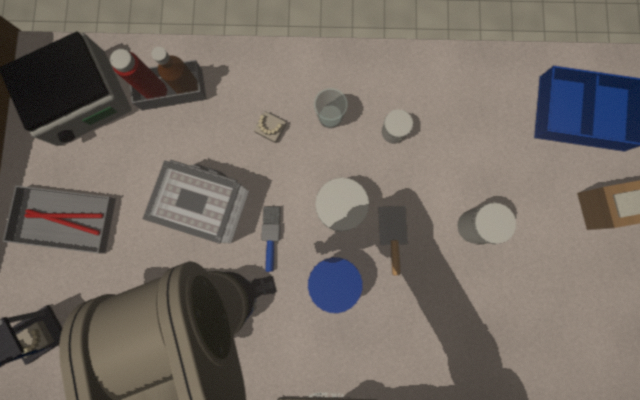

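View pics/scene1.png

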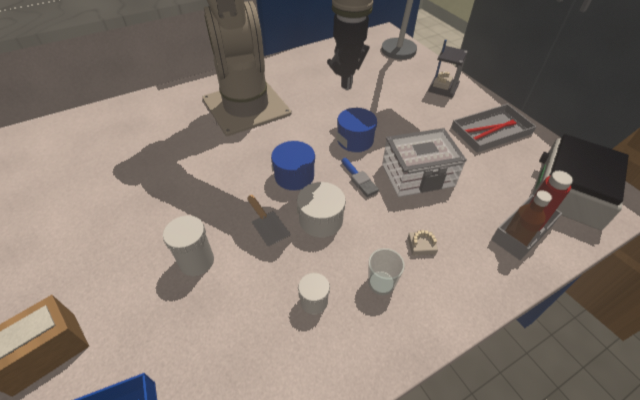

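The pictures show the tray lid flat at (195,203) and both white tubs seated, in place and upright, with the bystanders where they were. The measured heights agree, and the arm is clear of everything.

```bash
python3 -c "
from h import *
o=telemetry.get_obs(); print(o['clock'],o['ft_force'].round(1),abs(o['joint_velocities']).max()); print(order.hand_in())"
```

```text
8.95 [-0.4 -0.   0.5] 0.050450539965237615
the job is handed in; nothing more can be done
None
```

I pressed both white tub lids down with the shut fingertips. I then swung the tray lid shut and pressed it home, and handed in at about 9 s of the 51 s allowed.

| Lid | Height in the last top-camera check | Fully home |
|---|---|---|
| Tall tub | 122.2 mm | 122 mm |
| Wide tub | 82.4 mm | 82 mm |
| Tray lid | 103.0 mm, slope about 0.002 | 102 mm |

- **Tubs and bystanders:** Both tubs read level and within about 1 mm of where they started. The small jar measured unmoved. I checked the other bystanders only by eye, and they look undisturbed.
- **Forces:** The wrist readings peaked near 37 N vertical while pressing. The fingers slid a few millimetres sideways on the tall lid as I pressed it.
- **At hand-in:** The arm hung clear with about 0 N on it. A joint was still moving at about 0.05 rad/s.

No check failed. The one small disagreement was on the tray lid: the fingertip read 99.8 mm under load, while the camera gave 103.0 mm afterwards. The camera reading is within the 3 mm limit.

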